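# Lever the tube case open and hold a tube to the code reader

### The arm

A 7-joint arm with a two-finger parallel gripper is mounted at the origin on a cart in front of the work surface, level with it; the furniture and walls round the work are solid. World frame = base frame: x ahead of the robot, y to its left, z up, the work surface at z = 0. Lengths are in m, angles in rad, forces in N, time in s.
With the tool pointing down it reaches from about 0.425 to 0.925 m from the base axis. Payload 6.8 kg.
Tool frame: the origin (TCP) lies midway between the tips of the shut fingers; the grasp point (between the pads) lies 19 mm behind it; z points along the fingers, y is the line along which they close (so a half turn about z gives the same grasp; the last joint's range is limited). The gripper opens to 85 mm and grips with 20 to 120 N. Pads are 22 mm wide; open, the fingers measure 114 mm over their backs; the gripper's body (76 mm by 85 mm) begins 54 mm behind the grasp point. The pads swing forward as they close: fully open they stand 13 mm farther back than shut.
Start: joints at [-1.314, 0.477, 0.022, 1.555, -0.011, 1.109, -0.083], TCP at [0.241, 0.631, 0.207] pointing down, gripper open.
Joint ranges: [-2.96, 2.96], [-0.34, 2.1], [-1.41, 1.46], [0.24, 2.44], [-1.37, 4.51], [0.17, 1.92], [-2.96, 2.96]. Speed limits (rad/s): [2.39, 2.39, 3.14, 3.14, 3.14, 3.14, 3.14].

### API

Orientations are given as a rotation vector (axis times angle).
In Python, from bench import r gives the robot as it stands.
- The arm moves only by the tool servo_tool, never from a script. Its arguments are lists of equal length, an entry for each row: "turn": the turn, a rotation vector about the world's x, y, z in units of 5 degrees (1.0 is 5 degrees), a list of three; "slide": the shift along the world's x, y, z in units of 30 mm (1.0 is 30 mm), a list of three; "hand": the opening, from 0 (shut) to 1 (fully open). In form: {"turn": [[rx, ry, rz], ...], "slide": [[dx, dy, dz], ...], "hand": [hand, ...]}. A call has 1 to 8 rows; each row is the pose to reach, as a shift and turn from the pose commanded when the call began; what a row does not reach only later rows make up. A row lasts 1/8 s, in which the tool goes at most 62.5 mm and 10.7 degrees, less where a joint would pass 70% of its speed; a pose out of reach is approached as far as the arm can. A call with a gripper value outside its range is refused whole. The fingers move at their own pace and stop on an object; "squeeze" is the grip in N (left out, the last holds). Time passes only in rows, so rows that repeat a pose let the fingers close. It gives the time, the measured TCP pose, the force, the opening and the grip force at its end, in the units of the state.
- r.get_obs(): the state, without advancing time (a new reading comes with each control period).
- r.grab_frame(name): name is "scene" or "top" or "wrist"; returns (picture, depth): 400x640x3 uint8, red, green, blue; 400x640 float32, m along the optical axis (not along the pixel's ray), 0 where there is no reading.
- r.get_calibration(name): a dict with "fovy" (degrees; the focal length in pixels is half the picture's height over the tangent of half this angle, whatever the lens; pixels are square), "cx", "cy" (the principal point, pixels), "R" (3x3) and "t" (3): a world point X has camera coordinates R X + t. Camera axes: x right, y down, z forward; pixel columns grow to the right and rows downward; lengths in m; the calibration is good to about 2 mm. The wrist camera is an equidistant fisheye: a pixel r from the principal point sees the ray r / f radians off the axis. A picture is of the moment at which its call begins: read the wrist's pose just before it. get_calibration takes no time and is no camera call; for the wrist camera it gives the pose at the moment of the call.
- r.hand_in(): hands the job in; it is judged then, once.
The state is a dict: "clock": time; "joints": joint angles; "qvel": joint speeds; "tau": joint torques, N m; "tcp_pos": TCP position; "orientation": TCP orientation; "contact_force": force on the tool from outside, world axes, zero at the start; "moment": the same for the moment, N m; "grip_width": finger opening in m; "gripper_force": force on a finger pad.
Only numpy, scipy, OpenCV 4.12 (cv2) and the standard library are available. Lean on these libraries where they do the work, as an engineer would, in place of code of your own. Each camera call takes 0.05 s, during which the arm holds its last target. There are 200 camera calls.

### The job

Take the yellow-handled opening blade, push its tip into the slot under the orange lip of the tube case and lever the clear lid right up until it stands upright, keeping the fingers off the lid; then lay the blade down flat on the worktop. Pull the green-capped tube out of the case and present its bottom end to the round window of the code reader: centred on the window, about 3 cm in front of it, with the tube square to the window (tilted as the window is), touching nothing. Finish while holding the tube there, still in the gripper; leave the other two tubes in their holes and do not disturb the brown bottle, the timer or the petri dish.

Things in the scene. Friction and masses are not known exactly. Their poses are not given: they have to be found in the camera images.
- blade_grip (a point): Centre of the handle of the loose opening blade: a yellow bar 80 x 14 x 18 mm (long, wide, high), black band near the rear, lying flat, this point 9 mm above the worktop; own x along the tool towards the tip, z up. A level steel blade 12 mm wide, 2 mm thick leaves its front at half height, behind it a 10 mm thick collar ending 49 mm ahead. 60 g, balanced up to 20 mm ahead of this point
- blade_tip (a point): Tip of the opening blade, middle of its 2 mm thickness, 110 mm ahead of blade_grip along the tool's x axis; same axes. The free thin part of the blade is about 60 mm long
- case: Fixed black case 90 mm deep (x), 170 wide (y), rim at 40; origin under its centre, -x its front, z up. Grey insert, top at 34 mm, three 12 mm holes 24 deep at x = -20, y = -52, 0, 52, a tube in each (order varies). At the front a central ledge 66 mm wide sticks out to x = -58, its top at z = 32: with the lid's lip above it leaves a slot 8 mm high, 12 deep, for the blade (lid shut)
- lid_lip (a point): Middle of the underside of the orange lip at the front of the clear lid: 60 mm wide, 12 out, 3 thick, 96 mm from the hinge line, 40 mm above the worktop when shut, its underside level with the lid's rim. Axes turn with the lid, the case's when shut. Lid: hollow shell 90 x 170 x 26 mm, walls 2.5 mm, 50 g
- lid_hinge (a point): Middle of the lid's hinge line, along the rear edge of the case at 40 mm height; the hinge runs along the case's y axis
- case_lid (a joint): Lid angle in rad: 0 shut, 1.57 standing upright, stop at 1.75. A stiff hinge (friction about 0.045 N m) keeps the lid at whatever angle it is left; about 1 N at the lip moves it
- tube_green_centre (a point): Centre of the green-capped sample tube, 20 mm above its bottom end; own z along the tube towards the cap. Tube 40 mm long: body 10.4 mm diameter, the top 10 mm is the cap, 12.4 mm diameter. In the case its bottom is 10 mm and its cap 40 to 50 mm above the worktop; loose fit in the hole, 12 g
- tube_green_bottom (a point): Middle of the bottom end of the green-capped tube (the end opposite the cap), 20 mm below its centre; same axes
- tube_blue_centre (a point): Centre (half-way up) of the blue-capped tube, same size, to be left in its hole
- tube_purple_centre (a point): Centre (half-way up) of the purple-capped tube, same size, to be left in its hole
- reader_head: Code reader head, a white box 64 x 66 x 46 mm in a grey yoke on a fixed base 100 x 92 mm. Origin at the centre of its round dark window (36 mm glass in a 52 mm black disc), 90 mm above the worktop; own z points straight out of the window, up and to the robot's side, 35 degrees (0.611 rad) from vertical; own y is level
- bottle_lysis: Brown bottle with a black cap, 44 mm diameter, 88 mm tall, origin at the centre of its underside; leave alone
- bench_timer: White bench timer 68 x 62 x 19 mm, origin at the centre of its underside; leave alone
- petri_dish: Pink petri dish, 56 mm diameter, 15 mm high, origin at the centre of its underside; leave alone

How it is judged:
By the outcome, as a careful person would: the job done as asked, in the order asked, and still so for the second after the job is handed in, while the arm keeps its last pose, push and grip.
It also fails if it takes over 64 s, if anything falls off the work surface, if the arm or the gripper's body presses on something with over 40 N, if the wrist force passes 120 N, or if a joint passes its speed limit or range.

## Working session

There is one attempt and no reset: what is moved stays moved. The work goes in short steps, Python scripts to look and compute and a tool call to move; the robot and the scene stay as the last step left them, time stands still between calls to the robot, and variables do not carry over. Pictures are saved under pics/ and viewed, at most 12 in all, crops included, and the job is handed in when it is done.

Besides the shell and the picture viewer there is one more tool, called after "Request:" by a JSON object that holds its "api" and its "payload", one argument or row to a line. servo_tool: Moves the arm, as the interface text tells. Its arguments: {"type":"object","properties":{"turn":{"type":"array"},"slide":{"type":"array"},"hand":{"type":"array"},"squeeze":{"type":"number"}},"required":["turn","slide","hand"]}

```bash
ls; mkdir -p pics
cat > h.py <<'E'
import numpy as np, cv2
from bench import r
from scipy.spatial.transform import Rotation as Ro
def ray(c,u,v):
    f=200/np.tan(np.radians(c['fovy'])/2); R=np.array(c['R']);t=np.array(c['t'])
    d=np.array([(u-c['cx'])/f,(v-c['cy'])/f,1.]); return -R.T@t, R.T@d
def plane(c,u,v,z):
    o,d=ray(c,u,v); return o+d*(z-o[2])/d[2]
def pts(c,depth):
    f=200/np.tan(np.radians(c['fovy'])/2); v,u=np.mgrid[:400,:640]
    P=np.stack([(u-c['cx'])/f*depth,(v-c['cy'])/f*depth,depth],-1)
    return (P-np.array(c['t']))@np.array(c['R'])
E
python3 - <<'E'
from h import *
o=r.get_obs(); print(o)
for n in ['scene','top']:
    im,d=r.grab_frame(n); cv2.imwrite(f'pics/{n}0.png',im[:,:,::-1]); np.savez(f'{n}0.npz',im=im,d=d)
    print(n,r.get_calibration(n))
E
```

```text
pics
{'clock': 0.0, 'joints': array([-1.31407545,  0.47782668,  0.022315  ,  1.55644992, -0.0115182 ,
        1.1092858 , -0.08306535]), 'qvel': array([-0.00162842,  0.00160401,  0.00089583, -0.00164127, -0.0002324 ,
        0.00153114,  0.00062149]), 'tau': array([-7.37065384e-04, -5.96452081e+01,  1.60771105e+00, -2.81202382e+01,
        1.25282840e-02,  9.33377742e-03,  1.09648363e-05]), 'tcp_pos': array([0.24059846, 0.62998549, 0.20640809]), 'orientation': array([-5.69737220e-01, -3.08926867e+00,  2.87192225e-03]), 'contact_force': array([-0.58554663,  0.24242709, -0.60057798]), 'moment': array([-0.02089351,  0.0425256 ,  0.00750023]), 'gripper_force': 0.0, 'grip_width': 0.08546505354171911}
scene {'fovy': 45.98103128195655, 'cx': 327.3522240366554, 'cy': 198.81035796284283, 'R': array([[-0.87369677, -0.48627711,  0.01373057],
       [-0.29506102,  0.50727504, -0.80969811],
       [ 0.38677248, -0.71148198, -0.58668598]]), 't': array([0.49098683, 0.20088564, 1.49021993])}
top {'fovy': 55.26066434273439, 'cx': 319.1042858578962, 'cy': 196.9017330091055, 'R': array([[ 0.01172143, -0.99989308, -0.00874251],
       [-0.99280655, -0.01059562, -0.11925971],
       [ 0.11915432,  0.01007752, -0.9928246 ]]), 't': array([0.06117105, 0.56268882, 0.99953451])}
```

View pics/scene0.png

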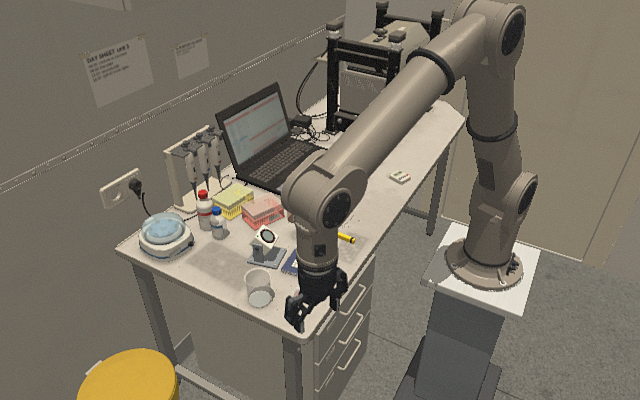

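View pics/top0.png

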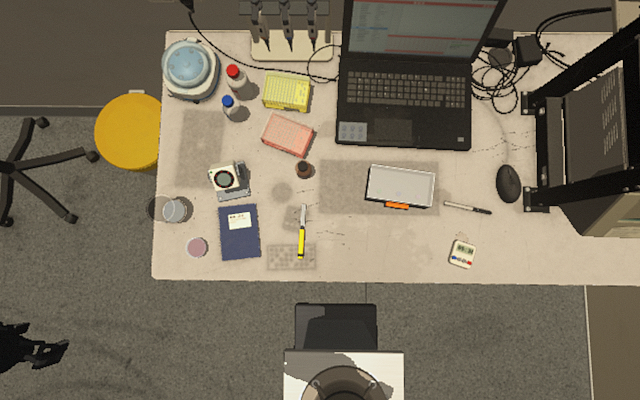

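Top view: blade handle at (302,242) with its tip up at (304,206). Case at (400,186), lip at (397,205). Reader window at (224,179), bottle at (304,169), timer at (462,253), petri dish at (196,247). Scene view: the arm hides part of the case.

Run:
```python
from h import *
z=np.load('top0.npz'); im=z['im'];d=z['d']; c=r.get_calibration('top'); P=pts(c,d)
hsv=cv2.cvtColor(im,cv2.COLOR_RGB2HSV)
def rep(name,lo,hi,box,zz):
    x0,y0,x1,y1=box; m=np.zeros((400,640),np.uint8)
    m[y0:y1,x0:x1]=cv2.inRange(hsv,lo,hi)[y0:y1,x0:x1]
    cs,_=cv2.findContours(m,0,2); k=max(cs,key=cv2.contourArea); rc=cv2.minAreaRect(k)
    b=cv2.boxPoints(rc); q=np.argwhere(m>0); 
    print(name,rc,'ctr',plane(c,*rc[0],zz).round(4),'medz',np.median(P[m>0][:,2]).round(4))
    for p in b: print('   ',plane(c,*p,zz).round(4))
rep('handle',(22,120,100),(35,255,255),(285,195,320,270),.018)
rep('lip',(5,150,120),(18,255,255),(370,190,420,220),.043)
rep('lid',(0,0,150),(179,60,255),(362,160,440,212),.066)
rep('petri',(0,0,0),(0,0,0),(0,0,1,1),.0) if 0 else None
for n,u,v,zz in [('blade tip',304,206,.009),('window',224,179,.09),('bottle',304,166,.088),('timer',462,252,.019),('petri',196,247,.015)]:
    print(n,plane(c,u,v,zz).round(3),P[v,u].round(3))
cv2.imwrite('pics/topcrop.png',cv2.resize(im[150:270,190:450,::-1],(780,360),interpolation=cv2.INTER_CUBIC))
```

```text
handle ((300.64208984375, 241.01014709472656), (4.844799518585205, 24.295244216918945), 4.085616588592529) ctr [0.4429 0.1163 0.018 ] medz 0.0171
    [0.4108 0.1246 0.018 ]
    [0.4761 0.1211 0.018 ]
    [0.4753 0.1079 0.018 ]
    [0.41   0.1115 0.018 ]
lip ((396.61993408203125, 204.65997314453125), (23.193105697631836, 5.374011516571045), 8.130102157592773) ctr [ 0.5422 -0.1398  0.043 ] medz 0.0449
    [ 0.5392 -0.1082  0.043 ]
    [ 0.5535 -0.1103  0.043 ]
    [ 0.5453 -0.1715  0.043 ]
    [ 0.531  -0.1692  0.043 ]
lid ((400.5, 185.5), (51.0, 77.0), 90.0) ctr [ 0.5905 -0.1462  0.066 ] medz 0.0661
    [ 0.6578 -0.0453  0.066 ]
    [ 0.6598 -0.2487  0.066 ]
    [ 0.5245 -0.2452  0.066 ]
    [ 0.5223 -0.0451  0.066 ]
blade tip [0.539 0.109 0.009] [0.539 0.109 0.009]
window [0.599 0.313 0.09 ] [0.599 0.312 0.09 ]
bottle [0.636 0.107 0.088] [0.635 0.107 0.089]
timer [ 0.419 -0.318  0.019] [ 0.419 -0.319  0.016]
petri [0.423 0.401 0.015] [0.423 0.4   0.017]
```

View pics/topcrop.png

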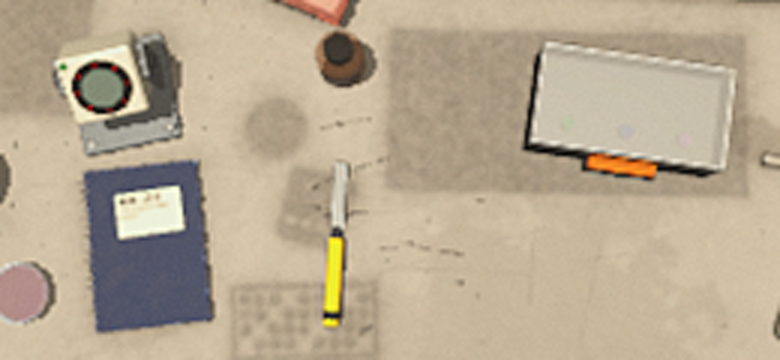

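Crop: handle from (331,325) to (336,236), tip at (342,160). The green cap shows faintly at (567,122), at the case's left (+y) hole; blue is in the middle and purple on the right. The lip faces the robot. I'll move above the blade.

Request:
{"api": "servo_tool", "payload": {
  "turn": [
    [0,0,1],
    [0,0,2],
    [0,0,3],
    [0,0,3.6],
    [0,0,3.6],
    [0,0,3.6],
    [0,0,3.6],
    [0,0,3.6]
  ],
  "slide": [
    [0.7,-2,0],
    [1.5,-4,0],
    [2.3,-6,0],
    [3.1,-8,0],
    [4,-10,0],
    [4.8,-12,0],
    [5.6,-14,0],
    [6.4,-15.5,0]
  ],
  "hand": [0.5,0.5,0.5,0.5,0.5,0.5,0.5,0.5]
}}

```text
clock: 1.1
tcp_pos: [0.4314, 0.1666, 0.2074]
orientation: [-0.079, -3.14, -0.0]
contact_force: [1.3, 0.0, 0.3]
grip_width: 0.0427
gripper_force: 0.0
```

Request:
{"api": "servo_tool", "payload": {
  "turn": [
    [0,0,0],
    [0,0,0],
    [0,0,0],
    [0,0,0]
  ],
  "slide": [
    [0.4,-1.2,0],
    [0.6,-1.7,-0.5],
    [0.6,-1.7,-1],
    [0.6,-1.7,-1]
  ],
  "hand": [0.5,0.5,0.5,0.5]
}}

```text
clock: 1.6
tcp_pos: [0.4479, 0.1182, 0.176]
orientation: [-0.078, -3.138, 0.002]
contact_force: [0.1, 0.1, -0.3]
grip_width: 0.0428
gripper_force: 0.0
```

Run:
```python
from h import *
o=r.get_obs(); print(o['clock'],o['joints'].round(2),o['tcp_pos'],Ro.from_rotvec(o['orientation']).as_matrix().round(3))
for n in ['wrist','scene','top']:
    print(n,r.get_calibration(n)) if n=='wrist' else 0
    im,d=r.grab_frame(n); cv2.imwrite(f'pics/{n}1.png',im[:,:,::-1]); np.savez(f'{n}1.npz',im=im,d=d)
```

```text
1.6 [-0.6   0.16  0.23  2.09 -0.05  0.9   1.18] [0.44785469 0.11816479 0.17604675] [[-0.999  0.05  -0.003]
 [ 0.05   0.999 -0.001]
 [ 0.003 -0.001 -1.   ]]
wrist {'fovy': 65.70646984690485, 'cx': 315.68082655185947, 'cy': 202.77231184835566, 'R': array([[ 0.04931433,  0.99878262, -0.00116954],
       [ 0.96358148, -0.04726809,  0.26320421],
       [ 0.26282851, -0.01410669, -0.96473943]]), 't': array([-0.14005335, -0.45239015,  0.23268159])}
```

View pics/wrist1.png

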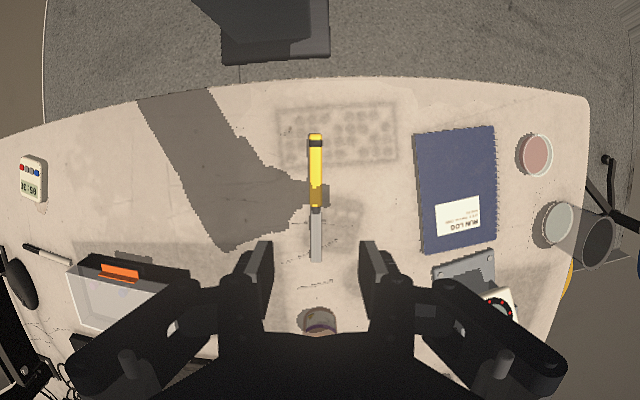

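Wrist view: handle from (315,133) to (316,207), blade tip at (316,262). Lip at (120,272). The tool axis lines up with the blade.

```bash
cat >> h.py <<'E'
def wplane(c,u,v,z):
    f=200/np.tan(np.radians(c['fovy'])/2); R=np.array(c['R']);t=np.array(c['t'])
    a=np.array([u-c['cx'],v-c['cy']]); n=np.hypot(*a); th=n/f
    d=R.T@np.array([*(a/n*np.sin(th)),np.cos(th)]); o=-R.T@t
    return o+d*(z-o[2])/d[2]
def blob(m,k=None):
    cs,_=cv2.findContours(m.astype(np.uint8),0,2); return max(cs,key=cv2.contourArea)
E
python3 - <<'E'
from h import *
im=np.load('wrist1.npz')['im']; c=r.get_calibration('wrist'); hsv=cv2.cvtColor(im,cv2.COLOR_RGB2HSV)
m=cv2.inRange(hsv,(20,120,60),(35,255,255)); m[:120]=0;m[215:]=0;m[:,:295]=0;m[:,335:]=0
q=np.argwhere(m>0); print('yellow',q.min(0),q.max(0))
for v in (150,165,180,195): 
    cols=q[q[:,0]==v][:,1]; print(v,cols.min(),cols.max(),wplane(c,cols.mean(),v,.018)[:2].round(4))
for n,u,v,z in [('rear',315.5,133,.018),('front',316.5,207.5,.018),('tip',316.5,262.5,.01)]: print(n,wplane(c,u,v,z).round(4))
m=cv2.inRange(hsv,(5,150,100),(18,255,255)); m[:240]=0;m[300:]=0;m[:,200:]=0
b=cv2.boxPoints(cv2.minAreaRect(blob(m)))
for p in b: print(p,wplane(c,*p,.043)[:2].round(4))
# top lid corners, from top view contour
z=np.load('top1.npz');im=z['im'];d=z['d'];ct=r.get_calibration('top');P=pts(ct,d)
mm=(abs(P[...,2]-.066)<.004)&(P[...,1]<-.03)&(P[...,1]>-.27)&(P[...,0]>.5)&(P[...,0]<.7)
rc=cv2.minAreaRect(P[mm][:,:2].astype(np.float32)*1000);print('lid top',rc,mm.sum())
k=(P[...,2]>.03)&(P[...,2]<.2)&(P[...,1]<.40)&(P[...,1]>.22)&(P[...,0]>.5)&(P[...,0]<.7)
hs=cv2.cvtColor(im,cv2.COLOR_RGB2HSV)
# window: dark-disc fit on the reader, head front plane
w=k&(P[...,2]>.06); A=P[w]; print('head pts',w.sum(),A.min(0),A.max(0))
np.random.seed(0);best=None
for _ in range(300):
    s=A[np.random.choice(len(A),3,0)]; n=np.cross(s[1]-s[0],s[2]-s[0]); l=np.linalg.norm(n)
    if l<1e-6: continue
    n/=l; n*=np.sign(n[2]); e=abs((A-s[0])@n)<.0025
    if best is None or e.sum()>best.sum(): best=e
B=A[best]; u,s,vt=np.linalg.svd(B-B.mean(0)); n=vt[2]*np.sign(vt[2][2]); print('plane',best.sum(),n,np.degrees(np.arccos(n[2])),B.mean(0), np.degrees(np.arctan2(n[1],n[0])))
uv=np.argwhere(w); vv=im[w].max(1); D=uv[(vv<160)&best]; print(len(D))
dm=np.zeros((400,640),np.uint8); dm[D[:,0],D[:,1]]=255; kk=blob(dm); el=cv2.fitEllipse(kk); print(el, plane(ct,*el[0],.09))
E
```

```text
yellow [134 309] [206 321]
150 309 321 [0.4148 0.1199]
165 309 321 [0.4309 0.1191]
180 310 321 [0.4472 0.1188]
195 310 321 [0.4638 0.118 ]
rear [0.3968 0.1213 0.018 ]
front [0.478  0.1184 0.018 ]
tip [0.5491 0.1151 0.01  ]
[ 97.53847 276.30768] [ 0.5548 -0.1832]
[100.230774 262.84613 ] [ 0.5339 -0.1696]
[139.65385 270.73077] [ 0.5426 -0.1048]
[136.96155 284.19232] [ 0.5625 -0.1156]
lid top ((593.6900024414062, -147.857666015625), (170.52850341796875, 90.50784301757812), 82.36543273925781) 2067
head pts 809 [0.57264036 0.27324118 0.06012452] [0.65579377 0.3593831  0.10949331]
plane 446 [-0.55989153 -0.12315897  0.81936155] 34.97906680724877 [0.60214605 0.31221202 0.09010399] -167.5942567005656
232
((223.68675231933594, 178.54444885253906), (16.392929077148438, 19.204212188720703), 96.73118591308594) [0.60027211 0.31341078 0.09      ]
```

Request:
{"api": "servo_tool", "payload": {
  "turn": [
    [0,0,0],
    [0,0,0],
    [0,0,0],
    [0,0,0],
    [0,0,0],
    [0,0,0],
    [0,0,0],
    [0,0,0]
  ],
  "slide": [
    [0.1,0,-1.5],
    [0.1,0,-3],
    [0.1,0,-4],
    [0.1,0,-5],
    [0.1,0,-5.5],
    [0.1,0,-5.7],
    [0.1,0,-5.7],
    [0.1,0,-5.7]
  ],
  "hand": [0.5,0.5,0.5,0.5,0.5,0.5,0.5,0.5],
  "squeeze": 100
}}

```text
clock: 2.75
tcp_pos: [0.453, 0.1179, 0.0073]
orientation: [0.079, 3.139, 0.001]
contact_force: [0.5, 0.1, 0.3]
grip_width: 0.0426
gripper_force: 0.0
```

Request:
{"api": "servo_tool", "payload": {
  "turn": [
    [0,0,0],
    [0,0,0],
    [0,0,0],
    [0,0,0],
    [0,0,0],
    [0,0,0]
  ],
  "slide": [
    [0,0,0],
    [0,0,0],
    [0,0,0],
    [0,0,0],
    [0,0,0],
    [0,0,0]
  ],
  "hand": [0.1,0.1,0.1,0,0,0]
}}

```text
clock: 3.5
tcp_pos: [0.4523, 0.1176, 0.0064]
orientation: [-0.08, -3.14, 0.0]
contact_force: [-0.5, -0.2, 0.2]
grip_width: -0.0002
gripper_force: 0.0
```

Request:
{"api": "servo_tool", "payload": {
  "turn": [
    [0,0,0],
    [0,0,0],
    [0,0,0],
    [0,0,0]
  ],
  "slide": [
    [0,0,0.2],
    [0,0,1],
    [0,0,2],
    [0,0,2]
  ],
  "hand": [0,0,0,0]
}}

```text
clock: 4.0
tcp_pos: [0.4539, 0.1182, 0.0684]
orientation: [0.08, 3.137, 0.003]
contact_force: [-0.0, -0.1, -0.3]
grip_width: -0.0001
gripper_force: 0.0
```

Run:
```python
from h import *
o=r.get_obs(); print(o['clock'],o['tcp_pos'],Ro.from_rotvec(o['orientation']).as_matrix().round(3),o['grip_width'])
c=r.get_calibration('wrist'); im,d=r.grab_frame('wrist'); np.savez('wrist2.npz',im=im,d=d); cv2.imwrite('pics/wrist2.png',im[:,:,::-1])
im,d=r.grab_frame('top'); np.savez('top2.npz',im=im,d=d); ct=r.get_calibration('top');P=pts(ct,d)
k=(P[...,0]>.47)&(P[...,0]<.58)&(P[...,1]>.08)&(P[...,1]<.15)&(P[...,2]>.02)
for p,q in zip(P[k],np.argwhere(k)): print(q,p.round(4)) if k.sum()<80 else 0
print(k.sum())
```

```text
4.0 [0.45394097 0.11822278 0.06844622] [[-0.999  0.051  0.004]
 [ 0.051  0.999  0.002]
 [-0.004  0.002 -1.   ]] -7.440597995862196e-05
648
```

View pics/wrist2.png

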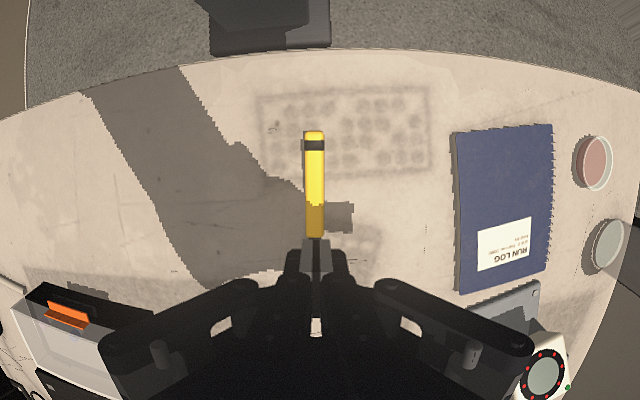

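The hand closed on nothing: the handle still lies on the worktop, spanning (314,130) to (314,238) in the picture. Recomputing where it is.

Run:
```python
from h import *
c=r.get_calibration('wrist')
for n,u,v,z in [('rear',314,130.5,.018),('bandmid',314,145,.018),('front',314,238,.018),('finger',316,300,.07)]: print(n,wplane(c,u,v,z).round(4))
for k in '12':
    z=np.load(f'top{k}.npz');im=z['im'];ct=r.get_calibration('top');P=pts(ct,z['d'])
    hsv=cv2.cvtColor(im,cv2.COLOR_RGB2HSV); m=cv2.inRange(hsv,(22,120,60),(35,255,255)); m[:195]=0;m[270:]=0;m[:,:285]=0;m[:,320:]=0
    q=np.argwhere(m>0); print(k,len(q),P[m>0].min(0),P[m>0].max(0),np.median(P[m>0],0))
im=np.load('top2.npz')['im']; cv2.imwrite('pics/t2.png',cv2.resize(im[190:280,260:360,::-1],None,fx=6,fy=6))
im,_=r.grab_frame('scene'); cv2.imwrite('pics/s2.png',cv2.resize(im[170:330,250:450,::-1],None,fx=3,fy=3))
print(r.get_calibration('wrist')['t'], -np.array(c['R']).T@np.array(c['t']))
```

```text
rear [0.3933 0.1197 0.018 ]
bandmid [0.4034 0.1192 0.018 ]
front [0.4723 0.1156 0.018 ]
finger [0.4934 0.116  0.07  ]Traceback (most recent call last):
  File "<stdin>", line 7, in <module>
    return umr_minimum(a, axis, None, out, keepdims, initial, where)
ValueError: zero-size array to reduction operation minimum which has no identity
```

```bash
cat >> h.py <<'E'
def wproj(c,X):
    f=200/np.tan(np.radians(c['fovy'])/2); p=np.array(c['R'])@X+np.array(c['t'])
    a=np.hypot(p[0],p[1]); th=np.arctan2(a,p[2]); return np.array([c['cx'],c['cy']])+p[:2]/a*f*th
E
python3 - <<'E'
from h import *
c=r.get_calibration('wrist');o=r.get_obs();print('cam',-np.array(c['R']).T@np.array(c['t']),'tcp px',wproj(c,o['tcp_pos']))
z=np.load('wrist2.npz');d=z['d'];print(d[150:330:12,315].round(3)); print(d[150:330:12,335].round(3))
d1=np.load('wrist1.npz')['d']; print(d1[130:270:12,315].round(3),d1[130:270:12,345].round(3))
im,_=r.grab_frame('scene'); cv2.imwrite('pics/s2.png',cv2.resize(im[170:330,250:450,::-1],None,fx=3,fy=3))
E
```

```text
cam [0.3854987  0.12116333 0.23362659] tcp px [315.43121957 237.06343011]
[0.215 0.218 0.218 0.222 0.224 0.229 0.229 0.233 0.14  0.127 0.117 0.117
 0.119 0.121 0.273]
[0.232 0.234 0.236 0.24  0.242 0.245 0.249 0.251 0.253 0.137 0.125 0.109
 0.098 0.084 0.079]
[0.333 0.318 0.322 0.325 0.33  0.334 0.336 0.349 0.352 0.355 0.359 0.375] [0.333 0.337 0.34  0.344 0.347 0.35  0.355 0.359 0.362 0.366 0.372 0.374]
```

View pics/s2.png

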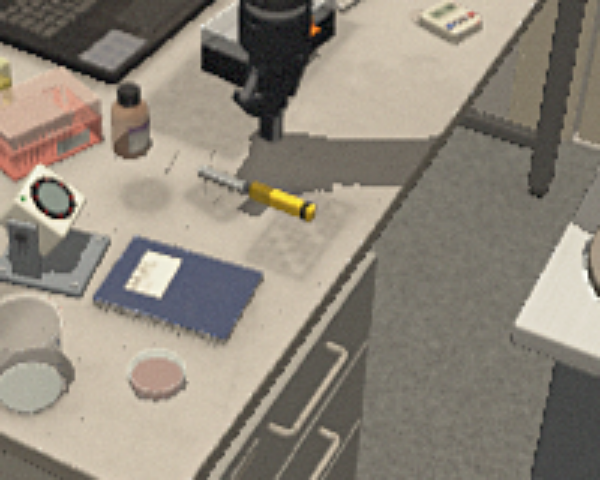

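Seen from the scene camera, the handle is intact and flat, with the shut fingers above its front end. I'll retry a little lower and farther back, closing in steps.

Request:
{"api": "servo_tool", "payload": {
  "turn": [
    [0,0,0],
    [0,0,0],
    [0,0,0],
    [0,0,0],
    [0,0,0],
    [0,0,0],
    [0,0,0],
    [0,0,0]
  ],
  "slide": [
    [-0.2,0,0],
    [-0.2,0,0],
    [-0.2,0,0],
    [-0.2,0,-1],
    [-0.2,0,-1.7],
    [-0.2,0,-2.1],
    [-0.2,0,-2.1],
    [-0.2,0,-2.1]
  ],
  "hand": [0.5,0.5,0.5,0.5,0.5,0.5,0.5,0.5],
  "squeeze": 50
}}

```text
clock: 5.15
tcp_pos: [0.4468, 0.1178, 0.0039]
orientation: [0.08, 3.14, 0.001]
contact_force: [0.2, -1.0, 1.0]
grip_width: 0.0426
gripper_force: 0.0
```

Request:
{"api": "servo_tool", "payload": {
  "turn": [
    [0,0,0],
    [0,0,0],
    [0,0,0]
  ],
  "slide": [
    [0,0,0],
    [0,0,0],
    [0,0,0]
  ],
  "hand": [0.25,0.15,0.1]
}}

```text
clock: 5.52
tcp_pos: [0.4465, 0.1177, 0.0037]
orientation: [0.08, 3.14, 0.0]
contact_force: [0.1, -0.5, 0.6]
grip_width: 0.0087
gripper_force: 0.0
```

Request:
{"api": "servo_tool", "payload": {
  "turn": [
    [0,0,0],
    [0,0,0],
    [0,0,0]
  ],
  "slide": [
    [0,0,0],
    [0,0,0],
    [0,0,0]
  ],
  "hand": [0.08,0.08,0.08]
}}

```text
clock: 5.9
tcp_pos: [0.4463, 0.1176, 0.0034]
orientation: [0.08, 3.141, 0.0]
contact_force: [0.9, -0.3, -0.5]
grip_width: 0.0069
gripper_force: 0.0
```

Run:
```python
from h import *
o=r.get_obs(); print(o['clock'],o['tcp_pos'],o['grip_width'],o['gripper_force'])
c=r.get_calibration('wrist'); im,d=r.grab_frame('wrist'); np.savez('wrist3.npz',im=im,d=d)
w=im; im,_=r.grab_frame('scene'); cv2.imwrite('pics/s3.png',np.vstack([cv2.resize(im[190:270,300:400,::-1],(640,400)),w[120:320,:,::-1]])[:600])
```

```text
5.9 [0.44630167 0.11762247 0.00339352] 0.006893178029449942 0.0
```

View pics/s3.png

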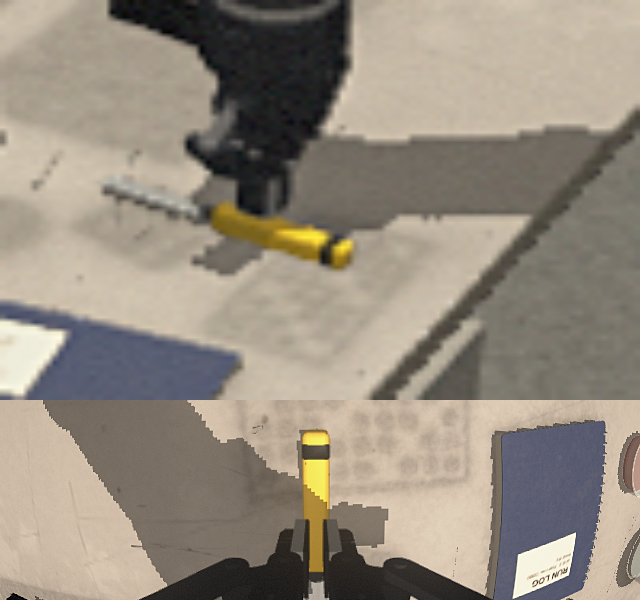

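Run:
```python
from h import *
c=r.get_calibration('scene'); f=200/np.tan(np.radians(c['fovy'])/2)
def pj(c,X):
    p=np.array(c['R'])@X+np.array(c['t']); f=200/np.tan(np.radians(c['fovy'])/2); return np.array([c['cx'],c['cy']])+f*p[:2]/p[2]
o=r.get_obs(); t=o['tcp_pos']
crop=lambda p:((p-[300,190])*[6.4,5]).round(0)
for n,X in [('tcp',t),('tcp+20',t+[0,0,.02]),('tcp+40',t+[0,0,.04]),('rear',np.array([.396,.1205,.018])),('front',np.array([.476,.117,.018])),('tip',np.array([.546,.114,.009]))]: print(n,crop(pj(c,X)))
z=np.load('wrist3.npz');d=z['d']; cw=r.get_calibration('wrist'); print('tcp wrist px',wproj(cw,t))
for v in (200,220,235,245,250,255,260,265,280,290): print(v,d[v,290:345:5].round(3))
```

```text
tcp [259. 233.]
tcp+20 [260. 210.]
tcp+40 [261. 186.]
rear [344. 243.]
front [210. 201.]
tip [ 98. 176.]
tcp wrist px [315.53401982 237.14345714]
200 [0.175 0.176 0.176 0.157 0.157 0.157 0.158 0.157 0.176 0.176 0.175]
220 [0.18  0.179 0.179 0.16  0.161 0.16  0.161 0.159 0.18  0.179 0.178]
235 [0.182 0.18  0.182 0.163 0.163 0.162 0.162 0.162 0.182 0.182 0.182]
245 [0.184 0.142 0.141 0.142 0.164 0.164 0.164 0.141 0.143 0.14  0.182]
250 [0.146 0.136 0.135 0.137 0.164 0.164 0.164 0.136 0.137 0.137 0.146]
255 [0.142 0.132 0.132 0.131 0.165 0.166 0.165 0.132 0.132 0.132 0.14 ]
260 [0.135 0.126 0.127 0.126 0.167 0.166 0.166 0.126 0.125 0.126 0.136]
265 [0.13  0.122 0.122 0.123 0.167 0.168 0.167 0.122 0.122 0.122 0.122]
280 [0.109 0.108 0.108 0.118 0.169 0.169 0.17  0.118 0.119 0.108 0.109]
290 [0.103 0.102 0.104 0.119 0.172 0.169 0.17  0.118 0.111 0.103 0.101]
```

The wrist depth shows the finger ends above the handle top even though the TCP reads z=3 mm. Measuring the true fingertip height from the depth images.

```bash
cat >> h.py <<'E'
def wpts(c,d):
    f=200/np.tan(np.radians(c['fovy'])/2); v,u=np.mgrid[:400,:640]; a=np.stack([u-c['cx'],v-c['cy']],-1); n=np.maximum(np.hypot(a[...,0],a[...,1]),1e-6); th=n/f
    s=np.tan(th)/n; P=np.stack([a[...,0]*s*d,a[...,1]*s*d,d],-1); return (P-np.array(c['t']))@np.array(c['R'])
E
python3 - <<'E'
from h import *
o=r.get_obs(); t=o['tcp_pos']; c=r.get_calibration('wrist'); P=wpts(c,np.load('wrist3.npz')['d'])
for v in (238,241,244,248,255,265,280): print(v,P[v,302].round(3),P[v,330].round(3),P[v,316].round(3))
cs=r.get_calibration('scene'); im,d=r.grab_frame('scene'); S=pts(cs,d)
k=(abs(S[...,0]-t[0])<.02)&(abs(S[...,1]-t[1])<.03)&(S[...,2]>.005)&(S[...,2]<.09)&(im.max(-1)<80)
for q in np.argwhere(k)[::4]: print(q,S[q[0],q[1]].round(3))
E
```

```text
238 [0.447 0.11  0.001] [0.448 0.126 0.001] [0.441 0.118 0.018]
241 [0.435 0.112 0.035] [0.436 0.125 0.035] [0.442 0.118 0.02 ]
244 [0.436 0.112 0.038] [0.436 0.125 0.038] [0.444 0.118 0.019]
248 [0.435 0.112 0.043] [0.436 0.125 0.044] [0.446 0.118 0.019]
255 [0.436 0.112 0.05 ] [0.437 0.124 0.049] [0.45  0.118 0.019]
265 [0.435 0.113 0.06 ] [0.436 0.124 0.059] [0.457 0.117 0.019]
280 [0.44  0.113 0.065] [0.44  0.124 0.064] [0.466 0.117 0.019]
[213 349] [0.433 0.089 0.089]
[216 349] [0.43  0.093 0.08 ]
[217 349] [0.431 0.09  0.074]
[219 346] [0.433 0.109 0.077]
[220 344] [0.439 0.111 0.072]
[221 340] [0.444 0.13  0.08 ]
[221 344] [0.438 0.112 0.069]
[222 341] [0.437 0.137 0.083]
[223 340] [0.435 0.147 0.086]
[223 344] [0.438 0.112 0.061]
[224 343] [0.432 0.132 0.073]
[225 343] [0.433 0.13  0.067]
[226 343] [0.435 0.125 0.059]
[227 339] [0.447 0.13  0.053]
[227 344] [0.437 0.112 0.044]
[228 339] [0.445 0.134 0.052]
[228 344] [0.435 0.116 0.044]
[229 339] [0.445 0.133 0.048]
[229 344] [0.436 0.115 0.038]
[230 340] [0.439 0.137 0.049]
[231 337] [0.452 0.134 0.037]
[231 341] [0.44  0.129 0.038]
[232 339] [0.446 0.13  0.032]
```

Both cameras put the real fingertips about 30 mm above the reported TCP. I'll go down a further 27 mm, watching the force.

Request:
{"api": "servo_tool", "payload": {
  "turn": [
    [0,0,0],
    [0,0,0],
    [0,0,0],
    [0,0,0],
    [0,0,0],
    [0,0,0],
    [0,0,0]
  ],
  "slide": [
    [0,0,0],
    [0,0,0],
    [0,0,0],
    [0,0,-0.3],
    [0,0,-0.6],
    [0,0,-0.75],
    [0,0,-0.75]
  ],
  "hand": [0.5,0.5,0.5,0.5,0.5,0.5,0.5]
}}

```text
clock: 6.92
tcp_pos: [0.4458, 0.1174, -0.0197]
orientation: [-0.08, -3.139, 0.001]
contact_force: [0.2, -0.2, 0.1]
grip_width: 0.0426
gripper_force: 0.0
```

Request:
{"api": "servo_tool", "payload": {
  "turn": [
    [0,0,0],
    [0,0,0]
  ],
  "slide": [
    [0,0,-0.07],
    [0,0,-0.15]
  ],
  "hand": [0.5,0.5]
}}

```text
clock: 7.18
tcp_pos: [0.4465, 0.1177, -0.0235]
orientation: [0.08, 3.14, 0.0]
contact_force: [0.4, 0.1, 0.2]
grip_width: 0.0427
gripper_force: 0.0
```

Request:
{"api": "servo_tool", "payload": {
  "turn": [
    [0,0,0],
    [0,0,0],
    [0,0,0],
    [0,0,0],
    [0,0,0]
  ],
  "slide": [
    [0,0,0],
    [0,0,0],
    [0,0,0],
    [0,0,0],
    [0,0,0]
  ],
  "hand": [0.25,0.15,0.1,0.08,0.08],
  "squeeze": 50
}}

```text
clock: 7.8
tcp_pos: [0.4464, 0.1177, -0.0234]
orientation: [0.08, 3.14, 0.0]
contact_force: [-0.2, 0.2, 6.3]
grip_width: 0.0124
gripper_force: 49.6
```

Gripped (50 N). Firm up, lift, and swing to in front of the case.

Request:
{"api": "servo_tool", "payload": {
  "turn": [
    [0,0,0],
    [0,0,0],
    [0,0,0],
    [0,0,0],
    [0,0,0],
    [0,0,0]
  ],
  "slide": [
    [0,0,0],
    [0,0,0],
    [0,0,0.5],
    [0,0,1.5],
    [0,0,2.4],
    [0,0,2.4]
  ],
  "hand": [0.08,0.08,0.08,0.08,0.08,0.08],
  "squeeze": 100
}}

```text
clock: 8.55
tcp_pos: [0.4478, 0.1182, 0.0505]
orientation: [0.08, 3.137, 0.003]
contact_force: [-0.4, -0.4, -0.4]
grip_width: 0.0114
gripper_force: 97.9
```

Request:
{"api": "servo_tool", "payload": {
  "turn": [
    [0,0,-0.2],
    [0,0,-0.4],
    [0,0,-0.6],
    [0,0,-0.8],
    [0,0,-0.95],
    [0,0,-0.95],
    [0,0,-0.95],
    [0,0,-0.95]
  ],
  "slide": [
    [-0.2,-1,0],
    [-0.4,-2.5,0],
    [-0.6,-4,0],
    [-0.8,-5.5,0],
    [-0.8,-7,0],
    [-0.8,-8,0],
    [-0.8,-8.1,0],
    [-0.8,-8.1,0]
  ],
  "hand": [0.08,0.08,0.08,0.08,0.08,0.08,0.08,0.08]
}}

```text
clock: 9.55
tcp_pos: [0.4219, -0.1248, 0.048]
orientation: [-0.209, -3.134, -0.001]
contact_force: [0.8, -0.1, -0.5]
grip_width: 0.0116
gripper_force: 97.9
```

Run:
```python
from h import *
o=r.get_obs(); t=o['tcp_pos']; print(o['clock'],t,Ro.from_rotvec(o['orientation']).as_matrix().round(3),o['grip_width'],o['gripper_force'])
c=r.get_calibration('wrist'); im,d=r.grab_frame('wrist'); np.savez('wrist4.npz',im=im,d=d); W=wpts(c,d)
i2,d2=r.grab_frame('top'); np.savez('top4.npz',im=i2,d=d2); S=pts(r.get_calibration('top'),d2)
i3,d3=r.grab_frame('scene');Q=pts(r.get_calibration('scene'),d3)
cc=np.array([.5937,-.1479]);a=-.1333;M=np.array([[np.cos(a),np.sin(a)],[-np.sin(a),np.cos(a)]])
for n,P in (('top',S),('scene',Q),('wrist',W)):
    k=(P[...,2]>.05)&(P[...,2]<.12)
    L=(P[...,:2]-cc)@M.T
    k&=(L[...,0]>-.14)&(L[...,0]<-.055)&(abs(L[...,1]+.0)<.03)
    A=np.c_[L[k],P[k][:,2]]; A=A[A[:,0].argsort()]
    print(n,len(A)); 
    for b in range(-140,-50,10):
        B=A[(A[:,0]>=b/1e3)&(A[:,0]<(b+10)/1e3)]
        if len(B): print(b,len(B),np.median(B,0).round(4),B[:,0].max().round(4))
cv2.imwrite('pics/c4.png',np.vstack([cv2.resize(i2[170:260,340:460,::-1],(640,480))]))
```

```text
9.55 [ 0.42185293 -0.12476168  0.04798754] [[-0.991  0.133 -0.001]
 [ 0.133  0.991  0.   ]
 [ 0.001  0.    -1.   ]] 0.01162115619480015 97.90257096290588
top 118
-140 10 [-0.1331  0.0007  0.0828] -0.1307
-130 20 [-0.1251 -0.0013  0.0816] -0.1203
-120 19 [-0.1141 -0.0016  0.082 ] -0.11
-110 18 [-0.1043 -0.0008  0.0815] -0.1003
-100 17 [-0.0955 -0.0011  0.0803] -0.0902
-90 20 [-0.0847 -0.0014  0.0809] -0.0801
-80 13 [-0.0768 -0.0009  0.081 ] -0.0725
-60 1 [-0.0572 -0.0123  0.0504] -0.0572
scene 38
-140 5 [-0.1337  0.0014  0.0816] -0.1303
-130 7 [-1.233e-01  1.000e-04  7.990e-02] -0.1214
-120 7 [-0.1118  0.0004  0.0822] -0.1108
-110 5 [-1.026e-01  1.000e-04  8.140e-02] -0.102
-100 5 [-0.0959  0.0034  0.0828] -0.0909
-90 5 [-0.0859  0.0012  0.0808] -0.0809
-80 2 [-0.0766 -0.0019  0.0785] -0.0746
-70 1 [-0.0602  0.0211  0.0505] -0.0602
-60 1 [-0.0583 -0.0013  0.0514] -0.0583
wrist 314
-140 252 [-0.136   0.0004  0.0822] -0.13
-130 62 [-0.1291  0.0007  0.0816] -0.1271
```

View pics/c4.png

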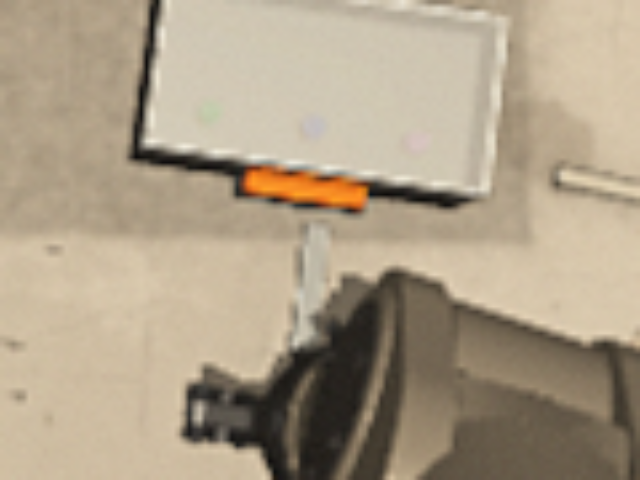

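Top crop: blade tip at (316,222), in line with the orange lip at (305,188). Lower to slot height and insert 24 mm.

Request:
{"api": "servo_tool", "payload": {
  "turn": [
    [0,0,0],
    [0,0,0],
    [0,0,0],
    [0,0,0]
  ],
  "slide": [
    [0,0,-0.5],
    [0,0,-1],
    [0,0,-1.45],
    [0,0,-1.45]
  ],
  "hand": [0.08,0.08,0.08,0.08]
}}

```text
clock: 10.2
tcp_pos: [0.4211, -0.1252, 0.0035]
orientation: [-0.21, -3.131, -0.0]
contact_force: [0.1, 0.6, -0.8]
grip_width: 0.0116
gripper_force: 97.9
```

```bash
cat > look.py <<'E'
from h import *
import sys
lo,hi=float(sys.argv[1]),float(sys.argv[2])
o=r.get_obs(); t=o['tcp_pos']; print(o['clock'],t.round(4),o['contact_force'].round(1),o['grip_width'].round(4))
cc=np.array([.5937,-.1479]);a=-.1333;M=np.array([[np.cos(a),np.sin(a)],[-np.sin(a),np.cos(a)]]); print('tcp case',M@(t[:2]-cc))
for n in ('top','scene'):
    i2,d2=r.grab_frame(n); P=pts(r.get_calibration(n),d2); L=(P[...,:2]-cc)@M.T
    k=(P[...,2]>lo)&(P[...,2]<hi)&(L[...,0]>-.14)&(L[...,0]<-.05)&(abs(L[...,1])<.012)&(i2.max(-1)>90)
    A=np.c_[L[k],P[k][:,2]]
    for b in range(-140,-50,10):
        B=A[(A[:,0]>=b/1e3)&(A[:,0]<(b+10)/1e3)]
        if len(B): print(n,b,len(B),np.median(B,0).round(4),B[:,0].max().round(4))
E
python3 look.py .02 .06
```

```text
Traceback (most recent call last):
  File "look.py", line 4, in <module>
    o=r.get_obs(); t=o['tcp_pos']; print(o['clock'],t.round(4),o['contact_force'].round(1),o['grip_width'].round(4))
                                                                                           ^^^^^^^^^^^^^^^^^^^^^
AttributeError: 'float' object has no attribute 'round'
```

```bash
sed -i "s/,o\['grip_width'\].round(4)//" look.py; python3 look.py .02 .06
```

```text
10.2 [ 0.4211 -0.1252  0.0035] [ 0.1  0.6 -0.8]
tcp case [-0.17412931 -0.00047368]
top -140 8 [-0.1326 -0.      0.0369] -0.1304
top -130 16 [-0.1254 -0.0035  0.0362] -0.1217
top -120 18 [-0.1147 -0.0029  0.0368] -0.1104
top -110 19 [-0.1054 -0.0027  0.0356] -0.1001
top -100 15 [-0.0946 -0.0012  0.0373] -0.0903
top -90 18 [-0.0849 -0.003   0.0353] -0.0809
top -80 12 [-0.0765 -0.0025  0.0373] -0.0731
top -60 34 [-0.0552  0.0002  0.0451] -0.0501
scene -140 2 [-0.1328  0.002   0.0371] -0.1324
scene -130 6 [-0.1249  0.0019  0.0381] -0.1231
scene -120 6 [-0.1155  0.0023  0.0379] -0.1127
scene -110 4 [-0.103   0.0018  0.0384] -0.1017
scene -100 6 [-0.0958 -0.001   0.0376] -0.0916
scene -90 5 [-0.0838  0.0017  0.0364] -0.0829
scene -80 3 [-0.0774 -0.0041  0.0355] -0.0756
scene -70 2 [-0.0639  0.0033  0.0494] -0.0622
scene -60 18 [-0.0529  0.0033  0.0461] -0.0508
```

Request:
{"api": "servo_tool", "payload": {
  "turn": [
    [0,0,0],
    [0,0,0],
    [0,0,0],
    [0,0,0],
    [0,0,0],
    [0,0,0]
  ],
  "slide": [
    [0.2,-0.03,0],
    [0.4,-0.05,0],
    [0.55,-0.07,0],
    [0.7,-0.09,0],
    [0.8,-0.11,0],
    [0.8,-0.11,0]
  ],
  "hand": [0.08,0.08,0.08,0.08,0.08,0.08]
}}

```text
clock: 11.05
tcp_pos: [0.4465, -0.1287, 0.0049]
orientation: [0.21, 3.135, -0.0]
contact_force: [-0.1, -0.5, -0.9]
grip_width: 0.0116
gripper_force: 97.9
```

Inserted with no contact force. Levering along the lid's arc, first up to about 50 degrees.

Request:
{"api": "servo_tool", "payload": {
  "turn": [
    [0,0,0],
    [0,0,0],
    [0,0,0],
    [0,0,0],
    [0,0,0],
    [0,0,0],
    [0,0,0],
    [0,0,0]
  ],
  "slide": [
    [-0.05,0.01,0.2],
    [-0.07,0.01,0.65],
    [0.0,0,0.92],
    [0.08,-0.01,1.18],
    [0.31,-0.04,1.69],
    [0.63,-0.08,2.15],
    [1.02,-0.14,2.54],
    [1.02,-0.14,2.54]
  ],
  "hand": [0.08,0.08,0.08,0.08,0.08,0.08,0.08,0.08]
}}

```text
clock: 12.05
tcp_pos: [0.4789, -0.1331, 0.0822]
orientation: [0.209, 3.131, -0.0]
contact_force: [-0.3, -0.3, -0.9]
grip_width: 0.0117
gripper_force: 97.9
```

```bash
cat > lid.py <<'E'
from h import *
o=r.get_obs(); t=o['tcp_pos']; print(o['clock'],t.round(4),o['contact_force'].round(1),o['moment'].round(2),o['grip_width'])
cc=np.array([.5937,-.1479]);a=-.1333;M=np.array([[np.cos(a),np.sin(a)],[-np.sin(a),np.cos(a)]]); print('tcp case',M@(t[:2]-cc))
for n in ('top','scene'):
    im,d=r.grab_frame(n); np.savez(n+'L.npz',im=im,d=d); P=pts(r.get_calibration(n),d); L=(P[...,:2]-cc)@M.T; hsv=cv2.cvtColor(im,cv2.COLOR_RGB2HSV)
    k=(cv2.inRange(hsv,(5,150,80),(18,255,255))>0)&(abs(L[...,0])<.15)&(abs(L[...,1])<.05)&(P[...,2]>.02)
    A=np.c_[L[k],P[k][:,2]]
    if len(A):
        m=np.median(A,0); print(n,len(A),'lip',m.round(4),'angle',np.degrees(np.arctan2(m[2]-.04,.045-m[0])).round(1))
E
python3 lid.py
```

```text
12.05 [ 0.4789 -0.1331  0.0822] [-0.3 -0.3 -0.9] [ 0.01  0.06 -0.02] 0.011675522548193863
tcp case [-0.11573288 -0.0005811 ]
top 170 lip [-0.0071  0.0007  0.1189] angle 56.5
scene 36 lip [-0.0099  0.0089  0.1197] angle 55.5
```

The lid is following at about 54°. Continue to about 94°.

Request:
{"api": "servo_tool", "payload": {
  "turn": [
    [0,0,0],
    [0,0,0],
    [0,0,0],
    [0,0,0],
    [0,0,0],
    [0,0,0],
    [0,0,0]
  ],
  "slide": [
    [0.2,-0.03,0.17],
    [0.45,-0.06,0.32],
    [0.95,-0.12,0.56],
    [1.48,-0.2,0.7],
    [1.8,-0.24,0.74],
    [2.04,-0.27,0.75],
    [2.04,-0.27,0.75]
  ],
  "hand": [0.08,0.08,0.08,0.08,0.08,0.08,0.08]
}}

```text
clock: 13.02
tcp_pos: [0.5383, -0.141, 0.1034]
orientation: [-0.21, -3.134, 0.0]
contact_force: [0.4, 0.7, -0.6]
grip_width: 0.0117
gripper_force: 97.8
```

```bash
python3 lid.py
```

```text
13.025 [ 0.5383 -0.141   0.1034] [ 0.4  0.7 -0.6] [ 0.   -0.01  0.03] 0.011686163951416854
tcp case [-0.05580876 -0.0005036 ]
top 118 lip [0.0517 0.0031 0.1338] angle 94.1
scene 24 lip [0.0432 0.0115 0.1366] angle 89.0
```

Tip-based estimate is about 90–91°. A nudge of 4 mm more, then withdraw.

Request:
{"api": "servo_tool", "payload": {
  "turn": [
    [0,0,0],
    [0,0,0],
    [0,0,0],
    [0,0,0],
    [0,0,0],
    [0,0,0]
  ],
  "slide": [
    [0.13,-0.02,0],
    [0.13,-0.02,0],
    [-0.3,0.04,0],
    [-1,0.13,0],
    [-2.2,0.3,0],
    [-2.4,0.32,0]
  ],
  "hand": [0.08,0.08,0.08,0.08,0.08,0.08]
}}

```text
clock: 13.88
tcp_pos: [0.4625, -0.131, 0.1033]
orientation: [-0.211, -3.132, -0.001]
contact_force: [0.7, 0.2, -0.9]
grip_width: 0.0116
gripper_force: 97.4
```

```bash
python3 lid.py
python3 - <<'E'
from h import *
cc=np.array([.5937,-.1479]);a=-.1333;M=np.array([[np.cos(a),np.sin(a)],[-np.sin(a),np.cos(a)]])
for n in ('top','scene'):
    z=np.load(n+'L.npz'); P=pts(r.get_calibration(n),z['d']); L=(P[...,:2]-cc)@M.T; hsv=cv2.cvtColor(z['im'],cv2.COLOR_RGB2HSV)
    for nm,lo,hi in (('green',(45,60,40),(85,255,255)),('blue',(95,80,40),(125,255,255)),('purple',(130,40,40),(165,255,255))):
        k=(cv2.inRange(hsv,lo,hi)>0)&(L[...,0]<.01)&(L[...,0]>-.045)&(abs(L[...,1])<.085)&(P[...,2]>.025)
        if k.sum()>3:
            q=np.argwhere(k).mean(0)[::-1]; p=plane(r.get_calibration(n),*q,.049); print(n,nm,k.sum(),np.median(L[k],0).round(4),np.median(P[k],0).round(4),'ray',(M@(p[:2]-cc)).round(4))
    k=(P[...,2]>.09)&(P[...,2]<.145)&(L[...,0]>.02)&(L[...,0]<.1)&(abs(L[...,1])<.1)
    if k.sum()>10: print(n,'lid up',np.percentile(L[k][:,0],[2,50,98]).round(3),np.percentile(L[k][:,1],[2,98]).round(3),P[k][:,2].max())
E
```

```text
13.875 [ 0.4625 -0.131   0.1033] [ 0.7  0.2 -0.9] [-0.03  0.01 -0.01] 0.011570696096301998
tcp case [-0.13228862 -0.0007269 ]
top 119 lip [0.0528 0.0011 0.1336] angle 94.8
scene 25 lip [0.0459 0.0142 0.1359] angle 90.6
top green 17 [-0.021   0.0533] [ 0.5802 -0.092   0.0505] ray [-0.0216  0.053 ]
top blue 15 [-0.0222  0.0012] [ 0.5725 -0.1433  0.0496] ray [-0.0222  0.0012]
top purple 19 [-0.0219 -0.0503] [ 0.5652 -0.1951  0.0499] ray [-0.0218 -0.0475]
top lid up [0.049 0.061 0.074] [-0.083  0.085] 0.14408038379390048
scene green 9 [-0.0268  0.0572] [ 0.5751 -0.0877  0.0494] ray [-0.0269  0.0581]
scene blue 9 [-0.0269  0.0049] [ 0.5679 -0.1402  0.0482] ray [-0.0271  0.007 ]
scene purple 7 [-0.0267 -0.0474] [ 0.5609 -0.1913  0.0479] ray [-0.0276 -0.0447]
scene lid up [0.043 0.061 0.072] [-0.084  0.091] 0.14372086277456397
```

Lid upright (~92°), and the caps are visible (green at case (-21,+53) mm). Now lay the blade back where it was.

Request:
{"api": "servo_tool", "payload": {
  "turn": [
    [0,0,0.2],
    [0,0,0.4],
    [0,0,0.6],
    [0,0,0.8],
    [0,0,0.95],
    [0,0,0.95],
    [0,0,0.95],
    [0,0,0.95]
  ],
  "slide": [
    [-0.2,1,0],
    [-0.54,2.5,0],
    [-0.54,4,-0.5],
    [-0.54,5.5,-1],
    [-0.54,7,-1.5],
    [-0.54,8,-1.8],
    [-0.54,8.3,-1.8],
    [-0.54,8.3,-1.8]
  ],
  "hand": [0.08,0.08,0.08,0.08,0.08,0.08,0.08,0.08]
}}

```text
clock: 14.98
tcp_pos: [0.4506, 0.1176, 0.0499]
orientation: [0.079, 3.14, -0.0]
contact_force: [0.7, 0.0, -0.1]
grip_width: 0.0118
gripper_force: 97.4
```

Request:
{"api": "servo_tool", "payload": {
  "turn": [
    [0,0,0],
    [0,0,0],
    [0,0,0],
    [0,0,0],
    [0,0,0],
    [0,0,0],
    [0,0,0]
  ],
  "slide": [
    [0,0,-0.7],
    [0,0,-1.4],
    [0,0,-1.9],
    [0,0,-2.1],
    [0,0,-2.2],
    [0,0,-2.3],
    [0,0,-2.3]
  ],
  "hand": [0.08,0.08,0.08,0.08,0.08,0.08,0.08]
}}

```text
clock: 15.85
tcp_pos: [0.45, 0.1177, -0.0192]
orientation: [0.079, 3.14, 0.0]
contact_force: [0.3, -0.1, -0.6]
grip_width: 0.0116
gripper_force: 97.4
```

Request:
{"api": "servo_tool", "payload": {
  "turn": [
    [0,0,0],
    [0,0,0],
    [0,0,0]
  ],
  "slide": [
    [0,0,-0.07],
    [0,0,-0.13],
    [0,0,-0.13]
  ],
  "hand": [0.08,0.08,0.08],
  "squeeze": 30
}}

```text
clock: 16.23
tcp_pos: [0.4501, 0.1178, -0.0218]
orientation: [0.08, 3.14, 0.001]
contact_force: [-6.6, -0.9, 22.9]
grip_width: 0.0113
gripper_force: 100.9
```

Request:
{"api": "servo_tool", "payload": {
  "turn": [
    [0,0,0],
    [0,0,0],
    [0,0,0],
    [0,0,0],
    [0,0,0],
    [0,0,0],
    [0,0,0]
  ],
  "slide": [
    [0,0,0],
    [0,0,0],
    [0,0,0],
    [0,0,0.3],
    [0,0,1.5],
    [0,0,3],
    [0,0,4]
  ],
  "hand": [0.2,0.4,0.4,0.4,0.4,0.4,0.4]
}}

```text
clock: 17.1
tcp_pos: [0.4504, 0.1177, 0.099]
orientation: [0.08, 3.139, 0.001]
contact_force: [0.2, 0.1, -0.2]
grip_width: 0.0345
gripper_force: 0.0
```

Run:
```python
from h import *
o=r.get_obs(); print(o['clock'],o['tcp_pos'],o['grip_width'])
c=r.get_calibration('wrist'); im,d=r.grab_frame('wrist'); P=wpts(c,d)
for v in range(130,270,12): print(v,P[v,315].round(4))
# fingertip lowest points, in tool frame
R=Ro.from_rotvec(o['orientation']).as_matrix(); T=(P-o['tcp_pos'])@R
k=(abs(T[...,0])<.03)&(abs(T[...,1])<.03)&(T[...,2]>-.08)&(T[...,2]<.03)&(im.max(-1)<90); print('tips z tool',np.percentile(T[k][:,2],[90,97,99,99.8]).round(4),k.sum())
```

```text
17.1 [0.45042371 0.11773075 0.0989933 ] 0.03450938219731839
130 [0.393  0.1203 0.0009]
142 [0.4019 0.1198 0.0185]
154 [0.4115 0.1194 0.019 ]
166 [0.4212 0.1189 0.0192]
178 [0.431  0.1184 0.0195]
190 [0.4412 0.1178 0.0186]
202 [0.4512 0.1173 0.0192]
214 [0.4623 0.1168 0.0172]
226 [0.4722 0.1162 0.0195]
238 [0.485  0.1156 0.0149]
250 [0.4981 0.1149 0.0113]
262 [0.5107 0.1143 0.0103]
tips z tool [-0.0379 -0.0323 -0.0297 -0.0274] 3687
```

Blade is flat on the worktop. Move above the green tube.

Request:
{"api": "servo_tool", "payload": {
  "turn": [
    [0,0,0],
    [0,0,-0.2],
    [0,0,-0.4],
    [0,0,-0.6],
    [0,0,-0.8],
    [0,0,-0.95],
    [0,0,-0.95],
    [0,0,-0.95]
  ],
  "slide": [
    [0,0,0.8],
    [0.5,-1,1.7],
    [1.3,-2.5,1.7],
    [2.2,-4,1.7],
    [3.1,-5.5,1.7],
    [4,-6.7,1.7],
    [4.33,-7,1.7],
    [4.33,-7,1.7]
  ],
  "hand": [0.28,0.28,0.28,0.28,0.28,0.28,0.28,0.28]
}}

```text
clock: 18.15
tcp_pos: [0.5797, -0.0924, 0.1475]
orientation: [-0.211, -3.134, -0.0]
contact_force: [-0.3, 0.1, 0.1]
grip_width: 0.0238
gripper_force: 0.0
```

Request:
{"api": "servo_tool", "payload": {
  "turn": [
    [0,0,0],
    [0,0,0],
    [0,0,0],
    [0,0,0]
  ],
  "slide": [
    [0,0,-1],
    [0,0,-2],
    [0,0,-2.7],
    [0,0,-2.7]
  ],
  "hand": [0.28,0.28,0.28,0.28]
}}

```text
clock: 18.65
tcp_pos: [0.5777, -0.0901, 0.0653]
orientation: [-0.206, -3.131, -0.002]
contact_force: [0.5, -0.2, 0.9]
grip_width: 0.0239
gripper_force: 0.0
```

Run:
```python
from h import *
o=r.get_obs(); t=o['tcp_pos']; print(o['clock'],t,o['grip_width'])
R=Ro.from_rotvec(o['orientation']).as_matrix()
c=r.get_calibration('wrist'); im,d=r.grab_frame('wrist'); np.savez('wrist5.npz',im=im,d=d); P=wpts(c,d); T=(P-t)@R
hsv=cv2.cvtColor(im,cv2.COLOR_RGB2HSV); g=(cv2.inRange(hsv,(45,60,30),(85,255,255))>0)&(np.linalg.norm(P[...,:2]-t[:2],axis=-1)<.06)
print('green',g.sum(),np.median(P[g],0),P[g].min(0),P[g].max(0)); q=np.argwhere(g); print(q.min(0),q.max(0))
if g.sum(): print('ray centre', wplane(c,*(q.mean(0)[::-1]),.047))
for s in (-1,1):
    k=(abs(T[...,0])<.03)&(s*T[...,1]>0)&(abs(T[...,1])<.03)&(T[...,2]>-.06)&(T[...,2]<-.02)&(im.max(-1)<90)
    print(s,k.sum(),T[k].min(0).round(4),T[k].max(0).round(4))
cv2.imwrite('pics/w5.png',im[120:400,120:520,::-1])
```

```text
18.65 [ 0.57765983 -0.09008805  0.06534707] 0.02388072094213893
green 320 [ 0.57740367 -0.09057073  0.05070281] [ 0.5720848  -0.09706837  0.0289565 ] [ 0.58950215 -0.08474179  0.05276395]
[218 305] [238 324]
ray centre [ 0.578723   -0.09080989  0.047     ]
-1 746 [-0.012  -0.0256 -0.06  ] [ 0.0113 -0.0115 -0.0246]
1 696 [-0.0114  0.0118 -0.06  ] [ 0.0111  0.0256 -0.0245]
```

View pics/w5.png

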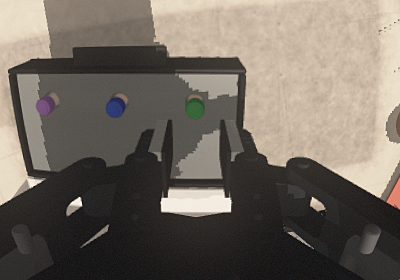

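Wrist crop: green cap at (195,105), midway between the fingers at (165,160) and (228,160); blue and purple are clear to the left. Descend and grip.

Request:
{"api": "servo_tool", "payload": {
  "turn": [
    [0,0,0],
    [0,0,0],
    [0,0,0],
    [0,0,0],
    [0,0,0],
    [0,0,0]
  ],
  "slide": [
    [0,0,-0.7],
    [0,0,-1.2],
    [0,0,-1.5],
    [0,0,-1.7],
    [0,0,-1.75],
    [0,0,-1.75]
  ],
  "hand": [0.28,0.28,0.28,0.28,0.28,0.28],
  "squeeze": 30
}}

```text
clock: 19.45
tcp_pos: [0.58, -0.0925, 0.0144]
orientation: [0.21, 3.134, -0.0]
contact_force: [0.1, -1.0, 0.1]
grip_width: 0.0238
gripper_force: 0.0
```

Run:
```python
from h import *
o=r.get_obs(); t=o['tcp_pos']; print(o['clock'],t,o['grip_width'],o['contact_force'])
R=Ro.from_rotvec(o['orientation']).as_matrix()
c=r.get_calibration('wrist'); im,d=r.grab_frame('wrist'); P=wpts(c,d); T=(P-t)@R
hsv=cv2.cvtColor(im,cv2.COLOR_RGB2HSV); g=(cv2.inRange(hsv,(45,60,30),(85,255,255))>0)&(np.linalg.norm(P[...,:2]-t[:2],axis=-1)<.03)&(P[...,2]>.048)
print('green',g.sum(),P[g].mean(0),P[g].min(0),P[g].max(0)); print('tool',T[g].mean(0),T[g].min(0),T[g].max(0))
k=(abs(T[...,0]+.005)<.012)&(abs(T[...,1])>.0112)&(abs(T[...,1])<.017)&(T[...,2]<-.01)&(im.max(-1)<90)
print(np.sort(T[k][:,2])[-30:].round(4))
```

```text
19.45 [ 0.5799851  -0.09246944  0.01443062] 0.023778046172826917 [ 0.07672353 -1.01409427  0.14211706]
green 455 [ 0.57779903 -0.09051988  0.0507504 ] [ 0.57214594 -0.09670583  0.04802335] [ 0.58431739 -0.08476273  0.0527941 ]
tool [ 0.00241459  0.00164141 -0.03632054] [-0.0043376  -0.00439468 -0.03836446] [ 0.00800611  0.00749909 -0.0335949 ]
[-0.0204 -0.0204 -0.0204 -0.0203 -0.0201 -0.0201 -0.02   -0.0199 -0.0199
 -0.0199 -0.0198 -0.0198 -0.0198 -0.0198 -0.0198 -0.0198 -0.0198 -0.0197
 -0.0197 -0.0197 -0.0197 -0.0197 -0.0197 -0.0196 -0.0195 -0.0195 -0.0195
 -0.0192 -0.019  -0.019 ]
```

Request:
{"api": "servo_tool", "payload": {
  "turn": [
    [0,0,0],
    [0,0,0],
    [0,0,0]
  ],
  "slide": [
    [-0.07,0.05,0],
    [-0.07,0.05,-0.1],
    [-0.07,0.05,-0.1]
  ],
  "hand": [0.28,0.28,0.28]
}}

```text
clock: 19.88
tcp_pos: [0.5775, -0.0908, 0.011]
orientation: [-0.209, -3.134, -0.0]
contact_force: [-0.6, 0.4, -0.1]
grip_width: 0.0241
gripper_force: 0.0
```

Request:
{"api": "servo_tool", "payload": {
  "turn": [
    [0,0,0],
    [0,0,0],
    [0,0,0],
    [0,0,0],
    [0,0,0]
  ],
  "slide": [
    [0,0,0],
    [0,0,0],
    [0,0,0],
    [0,0,0],
    [0,0,0]
  ],
  "hand": [0.15,0.1,0.07,0.07,0.07],
  "squeeze": 30
}}

```text
clock: 20.5
tcp_pos: [0.5777, -0.0909, 0.0113]
orientation: [0.21, 3.135, -0.0]
contact_force: [-0.1, -0.0, 0.6]
grip_width: 0.0105
gripper_force: 29.2
```

Gripped. Lift straight out.

Request:
{"api": "servo_tool", "payload": {
  "turn": [
    [0,0,0],
    [0,0,0],
    [0,0,0],
    [0,0,0],
    [0,0,0],
    [0,0,0],
    [0,0,0],
    [0,0,0]
  ],
  "slide": [
    [0,0,0],
    [0,0,0.3],
    [0,0,0.8],
    [0,0,1.6],
    [0,0,3],
    [0,0,4.4],
    [0,0,5],
    [0,0,5]
  ],
  "hand": [0.07,0.07,0.07,0.07,0.07,0.07,0.07,0.07],
  "squeeze": 45
}}

```text
clock: 21.5
tcp_pos: [0.5784, -0.0909, 0.1626]
orientation: [0.209, 3.132, 0.001]
contact_force: [-0.1, 0.1, -0.9]
grip_width: 0.0095
gripper_force: 43.8
```

Request:
{"api": "servo_tool", "payload": {
  "turn": [
    [0,0,0.5],
    [0,0,1],
    [0,0,1.5],
    [0,0,2],
    [0,0,2.5],
    [0,0,3],
    [0,0,3.5],
    [0,0,4]
  ],
  "slide": [
    [-0.3,1,0],
    [-0.9,2.5,0],
    [-0.9,4,0],
    [-0.9,6,0],
    [-0.9,8,0],
    [-0.9,10,0],
    [-0.9,12,0],
    [-0.9,13,0]
  ],
  "hand": [0.07,0.07,0.07,0.07,0.07,0.07,0.07,0.07]
}}

```text
clock: 22.5
tcp_pos: [0.5485, 0.303, 0.159]
orientation: [0.347, -3.119, -0.0]
contact_force: [0.5, -0.4, 0.2]
grip_width: 0.0095
gripper_force: 43.9
```

```bash
cat > tube.py <<'E'
from h import *
o=r.get_obs(); t=o['tcp_pos']; R=Ro.from_rotvec(o['orientation']).as_matrix(); print(o['clock'],t.round(4),o['joints'].round(2),o['grip_width'],o['gripper_force'],o['contact_force'].round(1)); print(R.round(3))
c=r.get_calibration('wrist'); im,d=r.grab_frame('wrist'); np.savez('wT.npz',im=im,d=d)
for n in ('top','scene'):
    i,dd=r.grab_frame(n); np.savez(n+'T.npz',im=i,d=dd); P=pts(r.get_calibration(n),dd); hsv=cv2.cvtColor(i,cv2.COLOR_RGB2HSV)
    T=(P-t)@R; k=(abs(T[...,0])<.015)&(abs(T[...,1])<.015)&(T[...,2]>-.05)&(T[...,2]<.03)&(P[...,2]>.02); print(n,k.sum(),'tool z max',np.sort(T[k][:,2])[-5:].round(4) if k.any() else '', T[k].mean(0).round(4) if k.any() else '')
    S=T[k];S=S[S[:,2]>-.03]; print('  body',len(S),S.mean(0).round(4) if len(S) else '')
W=wpts(c,d);T=(W-t)@R;k=(abs(T[...,0])<.015)&(abs(T[...,1])<.0075)&(T[...,2]>-.045)&(T[...,2]<.015);S=T[k]
print('wrist',len(S));
for a in np.arange(-.045,.015,.005):
    B=S[(S[:,2]>=a)&(S[:,2]<a+.005)]
    if len(B): print(round(a,3),len(B),B.mean(0).round(4),B.max(0).round(4))
E
python3 tube.py
```

```text
22.5 [0.5485 0.303  0.159 ] [-0.72  0.45  0.15  1.73 -0.08  0.97  1.26] 0.00949533680191306 43.88247907161713 [ 0.5 -0.4  0.2]
[[-0.975 -0.22  -0.003]
 [-0.22   0.975 -0.   ]
 [ 0.003  0.    -1.   ]]
top 19 tool z max [-0.0294 -0.0273 -0.0273 -0.0249 -0.0239] [ 0.0076 -0.0029 -0.0358]
  body 5 [ 0.0071  0.0004 -0.0265]
scene 51 tool z max [-0.0061 -0.0051 -0.0039 -0.0023 -0.0005] [ 0.0052  0.0052 -0.0287]
  body 24 [ 0.0029  0.0058 -0.0162]
wrist 1184
-0.045 174 [ 0.0021 -0.     -0.0411] [ 0.011   0.0075 -0.04  ]
-0.04 472 [ 0.0013 -0.0002 -0.0387] [ 0.0107  0.0074 -0.035 ]
-0.035 140 [ 0.0066 -0.0001 -0.0328] [ 0.0109  0.0073 -0.03  ]
-0.03 77 [ 0.0049 -0.     -0.0272] [ 0.0106  0.0073 -0.0251]
-0.025 83 [ 0.0033  0.0001 -0.0227] [ 0.0048  0.0048 -0.0201]
-0.02 74 [ 0.0034 -0.0002 -0.0176] [ 0.0048  0.0049 -0.0151]
-0.015 49 [ 0.0032 -0.0001 -0.0127] [ 0.0049  0.005  -0.01  ]
-0.01 65 [ 0.003   0.0005 -0.0076] [ 0.0047  0.0052 -0.005 ]
-0.005 50 [ 0.0033 -0.     -0.0025] [ 0.0046  0.0048 -0.    ]
```

The tube sits straight on the tool axis, with its bottom at the TCP (tool z ≈ 0). Tilt 35° at about 9 cm standoff.

Request:
{"api": "servo_tool", "payload": {
  "turn": [
    [0.4,-1.7,0],
    [0.75,-3.4,0],
    [1.1,-5.1,0],
    [1.5,-6.84,0],
    [1.5,-6.84,0],
    [1.5,-6.84,0],
    [1.5,-6.84,0],
    [1.5,-6.84,0]
  ],
  "slide": [
    [0,0,0.2],
    [0,0,0.2],
    [0,0,0.2],
    [0,0,0.2],
    [0,0,0.2],
    [0,0,0.2],
    [0,0,0.2],
    [0,0,0.2]
  ],
  "hand": [0.07,0.07,0.07,0.07,0.07,0.07,0.07,0.07]
}}

```text
clock: 23.65
tcp_pos: [0.5519, 0.2983, 0.1677]
orientation: [-0.269, 2.518, 0.086]
contact_force: [-0.3, 0.1, 0.4]
grip_width: 0.0096
gripper_force: 43.9
```

```bash
python3 tube.py
python3 - <<'E'
from h import *
o=r.get_obs();t=o['tcp_pos'];R=Ro.from_rotvec(o['orientation']).as_matrix()
c=r.get_calibration('wrist');z=np.load('wT.npz');im=z['im'];W=wpts(c,z['d'])
k=(abs(W[...,0]-.6)<.06)&(abs(W[...,1]-.313)<.06)&(W[...,2]>.05)&(W[...,2]<.13); T=(W-t)@R; k&=(T[...,2]>.03)
A=W[k];print(len(A))
np.random.seed(0);best=None
for _ in range(300):
    s=A[np.random.choice(len(A),3,0)]; n=np.cross(s[1]-s[0],s[2]-s[0]); l=np.linalg.norm(n)
    if l<1e-7: continue
    n/=l; n*=np.sign(n[2]); e=abs((A-s[0])@n)<.002
    if best is None or e.sum()>best.sum(): best=e
B=A[best]; n=np.linalg.svd(B-B.mean(0),full_matrices=False)[2][2]; n*=np.sign(n[2]); print('plane',best.sum(),n.round(4),np.degrees(np.arccos(n[2])),np.degrees(np.arctan2(n[1],n[0])),B.mean(0).round(4))
cv2.imwrite('pics/w6.png',im[:,:,::-1])
E
```

```text
23.65 [0.5519 0.2983 0.1677] [-1.33  0.27  0.66  2.23  0.7   0.2   0.4 ] 0.009597594622252877 43.89670729637146 [-0.3  0.1  0.4]
[[-0.8   -0.212  0.561]
 [-0.173  0.977  0.122]
 [-0.574  0.001 -0.819]]
top 85 tool z max [-0.0035 -0.0035 -0.0033  0.0015  0.0035] [-0.0077 -0.0017 -0.0329]
  body 26 [-0.0071 -0.0034 -0.0166]
scene 37 tool z max [-0.0047 -0.0047 -0.0041 -0.0023 -0.0001] [-0.0023  0.0069 -0.0245]
  body 23 [-0.0012  0.0052 -0.0147]
wrist 1185
-0.045 133 [ 0.0031  0.0002 -0.0412] [ 0.0108  0.0075 -0.04  ]
-0.04 500 [ 0.0008 -0.0002 -0.0384] [ 0.0106  0.0074 -0.035 ]
-0.035 145 [ 0.0064 -0.0002 -0.0326] [ 0.0107  0.0072 -0.0301]
-0.03 70 [ 0.0052  0.0001 -0.0274] [ 0.0104  0.0074 -0.025 ]
-0.025 92 [ 0.0031  0.0001 -0.0228] [ 0.0047  0.0047 -0.0201]
-0.02 76 [ 0.0032 -0.0004 -0.0174] [ 0.0047  0.0049 -0.015 ]
-0.015 47 [ 0.0032  0.0001 -0.0128] [ 0.0046  0.005  -0.0101]
-0.01 66 [ 0.0029  0.0003 -0.0076] [ 0.0043  0.0052 -0.005 ]
-0.005 54 [ 0.0031  0.0001 -0.0024] [ 0.0043  0.0047 -0.0003]
-0.0 2 [ 0.0032 -0.0028  0.0006] [ 0.0036 -0.0028  0.0009]
5986
plane 4550 [-0.5545 -0.1329  0.8215] 34.76593642846446 -166.5260467482358 [0.5981 0.3152 0.0895]
```

View pics/w6.png

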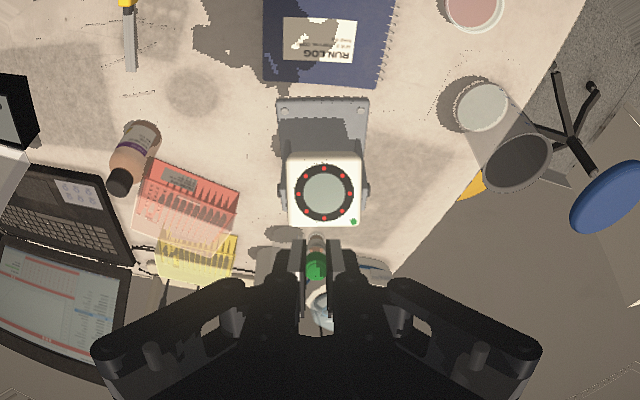

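Wrist view: window disc centre near (324,193), head square to the tool, nothing near the tube bottom at (316,237). Measuring the disc centre precisely.

```bash
cat > win.py <<'E'
from h import *
z=np.load('wT.npz');im=z['im'];c=r.get_calibration('wrist');o=r.get_obs();t=o['tcp_pos'];R=Ro.from_rotvec(o['orientation']).as_matrix()
W=wpts(c,z['d']); n=-R[:,2]
W0=np.array([.6,.3134,.09]); k=(np.linalg.norm(W-W0,axis=-1)<.05)&(abs((W-W0)@n)<.006)
g=im.max(-1); dark=(k&(g<90)).astype(np.uint8); red=k&(im[...,0]>1.6*im[...,1].astype(float))&(im[...,0]>90)
dark|=red.astype(np.uint8); kk=blob(dark); el=cv2.fitEllipse(cv2.convexHull(kk)); print(el,red.sum())
fl=np.array(W[k]); off=np.median((fl-W0)@n); P0=W0+off*n; print('plane offset',off)
def hit(u,v):
    f=200/np.tan(np.radians(c['fovy'])/2); a=np.array([u-c['cx'],v-c['cy']]);q=np.hypot(*a);th=q/f
    d=np.array(c['R']).T@np.array([*(a/q*np.sin(th)),np.cos(th)]);oo=-np.array(c['R']).T@np.array(c['t']); return oo+d*((P0-oo)@n)/(d@n)
C=np.array([hit(*p[0]) for p in cv2.convexHull(kk).astype(float)]); L=(C-P0)@R[:,:2]
(x,y),rad=cv2.minEnclosingCircle((L*1000).astype(np.float32)); print('disc r mm',rad); ctr=P0+R[:,:2]@np.array([x,y])/1000
if red.sum()>8:
    L=(np.array([hit(q[1],q[0]) for q in np.argwhere(red).astype(float)])-P0)@R[:,:2]; (x2,y2),r2=cv2.minEnclosingCircle((L*1000).astype(np.float32)); print('red ring',r2,P0+R[:,:2]@np.array([x2,y2])/1000)
print('disc ctr',ctr.round(4),'ellipse ctr',hit(*el[0]).round(4)); T=R.T@(ctr-t); print('window in tool frame',T.round(4)); print('go world for 30mm, units',((ctr+.03*n-t)/.03).round(2))
E
python3 win.py
```

```text
((323.66552734375, 192.2136993408203), (56.42148971557617, 57.95760726928711), 82.5420150756836) 159
plane offset 0.00043462082165342014
disc r mm 25.313844680786133
red ring 24.074647903442383 [0.59886063 0.31609338 0.09015301]
disc ctr [0.5985 0.3157 0.0899] ellipse ctr [0.598  0.3157 0.0895]
window in tool frame [0.004  0.0067 0.092 ]
go world for 30mm, units [ 1.01  0.45 -1.77]
```

Request:
{"api": "servo_tool", "payload": {
  "turn": [
    [0,0,0],
    [0,0,0],
    [0,0,0],
    [0,0,0],
    [0,0,0],
    [0,0,0],
    [0,0,0]
  ],
  "slide": [
    [0.2,0.15,-0.3],
    [0.4,0.25,-0.7],
    [0.6,0.35,-1.1],
    [0.8,0.4,-1.4],
    [0.95,0.45,-1.65],
    [1.0,0.45,-1.75],
    [1.0,0.45,-1.75]
  ],
  "hand": [0.07,0.07,0.07,0.07,0.07,0.07,0.07]
}}

```text
clock: 24.68
tcp_pos: [0.5809, 0.3122, 0.1146]
orientation: [-0.272, 2.518, 0.086]
contact_force: [0.7, 0.6, -0.1]
grip_width: 0.0096
gripper_force: 43.9
```

Request:
{"api": "servo_tool", "payload": {
  "turn": [
    [0,0,0],
    [0,0,0],
    [0,0,0],
    [0,0,0]
  ],
  "slide": [
    [0,0,0],
    [0,0,0],
    [0,0,0],
    [0,0,0]
  ],
  "hand": [0.07,0.07,0.07,0.07]
}}

```text
clock: 25.18
tcp_pos: [0.5806, 0.3128, 0.1148]
orientation: [-0.273, 2.518, 0.086]
contact_force: [-0.4, -0.2, 0.5]
grip_width: 0.0097
gripper_force: 43.9
```

```bash
python3 tube.py; python3 win.py
python3 - <<'E'
from h import *
im=np.load('wT.npz')['im'];s=np.load('sceneT.npz')['im'];t=np.load('topT.npz')['im']
a=cv2.resize(im[100:300,200:440],(480,400));b=cv2.resize(s[190:290,200:320],(320,266));e=cv2.resize(t[140:240,180:300],(320,266))
o=np.zeros((532,800,3),np.uint8);o[:400,:480]=a;o[:266,480:]=b;o[266:,480:]=e;cv2.imwrite('pics/fin.png',o[:,:,::-1])
E
```

```text
25.175 [0.5806 0.3128 0.1148] [-1.03  0.39  0.34  2.19  1.29  0.17 -0.2 ] 0.009729890977131792 43.89653027057648 [-0.4 -0.2  0.5]
[[-0.8   -0.214  0.56 ]
 [-0.175  0.977  0.123]
 [-0.574  0.    -0.819]]
top 100 tool z max [0.0298 0.0299 0.0299 0.03   0.03  ] [-0.0059 -0.0019 -0.0151]
  body 50 [-0.0034 -0.0024  0.0098]
scene 84 tool z max [0.0295 0.0297 0.0297 0.0298 0.0299] [-0.0006  0.0038  0.0041]
  body 66 [0.     0.0024 0.0161]
wrist 1193
-0.045 115 [ 0.0032 -0.0001 -0.0413] [ 0.0109  0.0074 -0.04  ]
-0.04 517 [ 0.0008 -0.0002 -0.0384] [ 0.0109  0.0075 -0.0351]
-0.035 147 [ 0.0064 -0.0002 -0.0327] [ 0.0108  0.0072 -0.0301]
-0.03 74 [ 0.0051  0.0001 -0.0273] [ 0.0104  0.0074 -0.0251]
-0.025 89 [ 0.003  -0.0001 -0.0226] [ 0.0045  0.0047 -0.02  ]
-0.02 78 [ 0.0033 -0.0002 -0.0174] [ 0.0049  0.0048 -0.015 ]
-0.015 51 [ 0.003  -0.0003 -0.0126] [ 0.0041  0.005  -0.0101]
-0.01 64 [ 0.0028  0.0002 -0.0075] [ 0.0045  0.0052 -0.005 ]
-0.005 53 [ 0.0031 -0.     -0.0024] [ 0.0045  0.0047 -0.0003]
-0.0 5 [ 0.0028 -0.0009  0.0005] [0.0037 0.0024 0.0008]
((313.90325927734375, 219.74815368652344), (70.29767608642578, 74.32831573486328), 94.31695556640625) 174
plane offset 0.0002964473901897303
disc r mm 25.434961318969727
red ring 24.266021728515625 [0.59941301 0.31569023 0.09030405]
disc ctr [0.5988 0.3155 0.0898] ellipse ctr [0.5981 0.3152 0.0893]
window in tool frame [-0.0007 -0.0011  0.0309]
go world for 30mm, units [ 0.04 -0.03 -0.01]
```

View pics/fin.png

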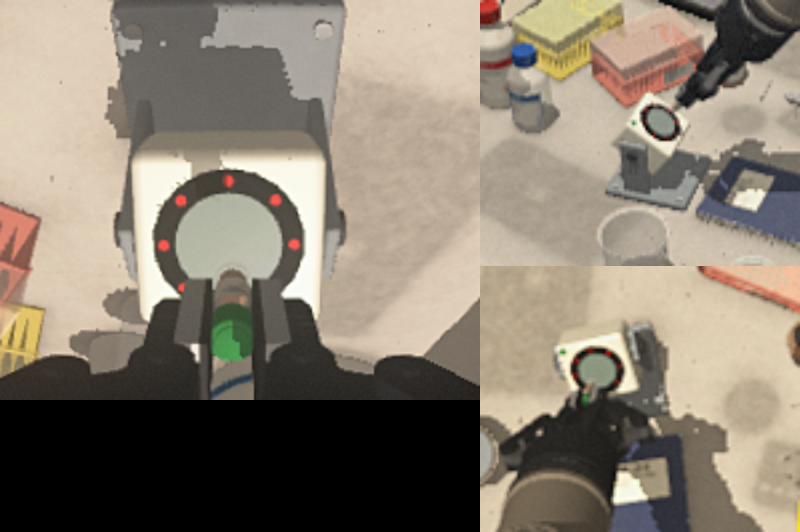

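Final view: tube bottom in front of the glass, centred to about 1 mm and 31 mm out, touching nothing. Joint 6 is close to its 0.17 limit, so I'll check it exactly.

```bash
python3 -c "
from h import *
o=r.get_obs();print(o['joints'],o['qvel'].round(4))"; python3 lid.py | grep top
```

```text
[-1.02718436  0.38958214  0.34078519  2.18569115  1.28790757  0.1737528
 -0.19661289] [ 0.0029  0.0007 -0.0022 -0.0005  0.001   0.001   0.0006]
top 119 lip [0.0527 0.0009 0.1335] angle 94.7
```

Request:
{"api": "servo_tool", "payload": {
  "turn": [
    [0,0,0],
    [0,0,0],
    [0,0,0],
    [0,0,0],
    [0,0,0]
  ],
  "slide": [
    [0.02,-0.02,0],
    [0.04,-0.04,0],
    [0.05,-0.05,0],
    [0.05,-0.05,0],
    [0.05,-0.05,0]
  ],
  "hand": [0.07,0.07,0.07,0.07,0.07]
}}

```text
clock: 26.05
tcp_pos: [0.5822, 0.3111, 0.1147]
orientation: [-0.272, 2.518, 0.086]
contact_force: [-0.9, 0.4, 0.2]
grip_width: 0.0094
gripper_force: 43.9
```

```bash
python3 tube.py | head -4; python3 win.py | tail -3; python3 -c "
from h import *
o=r.get_obs();print(o['joints'][5],abs(o['qvel']).max())
if o['joints'][5]>.171 and o['gripper_force']>30: print(r.hand_in())"
```

```text
26.05 [0.5822 0.3111 0.1147] [-1.02  0.39  0.33  2.18  1.29  0.17 -0.2 ] 0.009373671151425256 43.89677703380585 [-0.9  0.4  0.2]
[[-0.8   -0.214  0.56 ]
 [-0.175  0.977  0.123]
 [-0.574  0.    -0.819]]
disc ctr [0.5988 0.3156 0.09  ] ellipse ctr [0.598  0.3154 0.0895]
window in tool frame [0.0001 0.0008 0.0301]
go world for 30mm, units [-0.01  0.02 -0.  ]
0.1737340911671328 0.0019725363356665484
the job is handed in; nothing more can be done
None
```

I handed the job in at about 26 s with every step done: the lid stands upright, the blade lies flat on the worktop, and the green tube is held square to the reader window, about 30 mm in front and centred to within about 1–3 mm (the two camera views differ slightly). The first grasp on the blade closed on nothing because the real fingertips sit about 30 mm short of the reported TCP.

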